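# Probe reading on the matching test block

### The job

Of the three round metal test blocks, set the one that matches the round seat of the sloping stand fully home in the seat, ring-marked face up, and leave the other two blocks and the bottles where they are. Then take the spring-tipped probe out of its holder and hold it square to the block's sloping face, with its tip inside the marked ring and pressed gently so that the spring tip is about half-way in. Finish while still holding the probe there, steady.

Things in the scene. Friction and masses are not known exactly. Their poses are not given: they have to be found in the camera images.
- seat: Grey metal seat plate 90 x 84 x 12 mm of the fixed stand, sloping 20 deg down towards the stand's front (robot side), with a round blind recess 47 mm across, 6 mm deep, chamfered. Origin: centre of the recess floor, 50 mm above the worktop; z: normal of the plate, out of the recess; x runs up the slope, y level. Plate top face at z = +6 mm.
- stand: The stand that carries the seat plate: base 100 x 84 x 10 mm, origin on the worktop under the centre; fixed. Around the work stand fixed jars, vials, a low white box and, to the right at the back, a tall bottle and cylinder: travel between places with the fingertips about 0.25 m up or more.
- block_m_mid (a point): Middle-sized round steel test block, 42 mm diameter, 18 mm high, about 0.12 kg, loose, lying flat on the worktop; this point is its centre, half-way up (9 mm above its underside). It matches the seat. z is its own axis, pointing out of the marked face.
- block_m_mark (a point): Centre of the dark ring (14 mm outside, 11 mm inside diameter) marked at the centre of the top face of the middle block; z out of the face.
- block_m_foot (a point): Centre of the underside of the middle block.
- block_s_mid (a point): Smallest test block, 30 mm diameter, 18 mm high, with the same ring; this point is its centre. Not used: leave it.
- block_l_mid (a point): Largest test block, 56 mm diameter, 18 mm high, with the same ring; this point is its centre. Not used: leave it.
- holder: Grey plastic upright holder for the probe, fixed: a tube 42 mm outside, 26 mm bore, 60 mm high on a 60 mm foot; origin on the worktop on its axis.
- probe_grip (a point): Black pen-like probe, 129 mm long with tip, 0.1 kg, hanging upright and loose in the holder by a 35 mm flange. Point on its axis in the 22 mm thick upper barrel, to be gripped from 35 mm below to 22 mm above it; top end 29 mm above it, flange top 39 mm below, end of the free tip 100 mm below. z along the probe, away from the tip. Lift 70 mm to clear the holder.
- tip_end (a point): End of the probe's round-ended steel tip, 6 mm diameter, which slides up into the probe against a spring; it moves with the tip. z as the probe's.
- plunger (a joint): How far the probe's tip is pushed in, m: 0 out (as it starts), 0.009 fully in. The spring pushes with about 1 N at first and 0.5 N more per mm, so half-way in is about 3.3 N.
- blue_cap_bottle: Small screw-cap bottle, 51 mm diameter, 96 mm high, loose bystander; origin under its centre.
- red_cap_bottle: Larger screw-cap bottle, 56 mm diameter, 115 mm high, loose bystander; origin under its centre.
Not all that is in view belongs to the job. What is shaped like the holder but purple is not meant.

How it is judged (in metres and radians):
On the way, in this order (a step that is already met when the one before it is completed fails the run):
1. the middle block lies fully home in the seat, let go (horizontal distance between block_m_foot and seat below 0.004 m and distance between block_m_foot and seat below 0.0045 m and angle between the z axis of block_m and the z axis of seat, either way round below 0.06 rad and angle between block_m's own z axis and vertical below 0.6 rad and contact force between the arm and block_m below 0.2 N), for 0.2 s.
2. the probe is out of the holder (horizontal distance between block_m_foot and seat below 0.004 m and distance between block_m_foot and seat below 0.0045 m and angle between the z axis of block_m and the z axis of seat, either way round below 0.06 rad and angle between block_m's own z axis and vertical below 0.6 rad and height (world z) of tip_end above 0.065 m and contact force between the fingers and probe above 1 N), for 0.1 s.
At the end, for the whole second after the job is handed in: Block home in the seat (underside centre within 4 mm, 3 deg); gripper holds the probe, steady, clear of stand and holder; tip within 6 mm of the ring centre, probe within 8 deg of square to the plate, tip in 1.5 to 7.5 mm, 0.5 to 8 N on the block; arm not touching the block (horizontal distance between block_m_foot and seat below 0.004 m and distance between block_m_foot and seat below 0.0045 m and angle between the z axis of block_m and the z axis of seat, either way round below 0.06 rad and angle between each of block_m, probe's own z axis and vertical below 0.6 rad and distance between tip_end and block_m_mark below 0.006 m and angle between the z axis of probe and the z axis of seat, either way round below 0.14 rad and value of joint plunger between 0.0015 and 0.0075 m and contact force between probe and block_m between 0.5 and 8 N and contact force between the fingers and probe above 1 N and contact force between probe and stand below 0.3 N and contact force between probe and holder below 0.3 N and contact force between the arm and block_m below 0.3 N and linear speed of probe below 0.02 m/s); the arm keeps its last pose, push and grip.
It fails at once if the smallest block was moved more than 30 mm (distance of block_s_mid from where it was at the start of the episode above 0.03 m).
It fails at once if the largest block was moved more than 30 mm (distance of block_l_mid from where it was at the start of the episode above 0.03 m).
It fails at once if the small bottle was moved more than 30 mm (distance of blue_cap_bottle from where it was at the start of the episode above 0.03 m).
It fails at once if the large bottle was moved more than 30 mm (distance of red_cap_bottle from where it was at the start of the episode above 0.03 m).
It fails at once if the probe was pressed on the block with more than 20 N (contact force between probe and block_m above 20 N).
It also fails if it takes over 54 s, if anything falls off the work surface, if the arm or the gripper's body presses on something with over 40 N, if the wrist force passes 120 N, or if a joint passes its speed limit or range.

### The arm

A 6-joint arm with a two-finger parallel gripper is mounted at the origin on the work surface; the furniture and walls round the work are solid. World frame = base frame: x ahead of the robot, y to its left, z up, the work surface at z = 0. Lengths are in m, angles in degrees, forces in N, time in s.
With the tool pointing down it reaches from about 0.3 to 0.75 m from the base axis. Payload 8.5 kg.
Tool frame: the origin (TCP) lies at the very end of the fingers, on their centre line; the grasp point (between the pads) lies 19 mm behind it; z points along the fingers, y is the line along which they close (so a half turn about z gives the same grasp; the last joint's range is limited). The gripper opens to 85 mm and grips with 20 to 120 N. Pads are 22 mm wide; open, the fingers measure 114 mm over their backs; the gripper's body (76 mm by 85 mm) begins 54 mm behind the grasp point. The pads swing forward as they close: fully open they stand 13 mm farther back than shut.
Start: joints at [52.351, 21.807, 74.336, -0, 83.858, -12.336], TCP at [0.235, 0.497, 0.231] pointing down, gripper open.
Joint ranges: [-178.18, 178.18], [-50.72, 133.34], [12.68, 142.11], [-81.47, 261.47], [9.98, 163.14], [-165.26, 165.26]. Speed limits (degrees/s): [136.94, 136.94, 180, 180, 180, 180].

### API

Orientations are given as a 3x3 rotation matrix whose columns are the frame's x, y, z axes.
In Python, from rig import env gives the robot as it stands.
- The arm moves only by the tool move_arm, never from a script. Its argument "plan" is a list of rows, each a list of 7 numbers: the turn, a rotation vector about the tool's x, y, z in degrees, then the shift along the tool's x, y, z in cm, then the gripper command: -1 is shut, 1 is fully open, values between are in proportion. In form: [[ax, ay, az, tx, ty, tz, jaw], ...]. A call has 1 to 5 rows; each row is the pose to reach, as a shift and turn from the pose commanded when the call began, along the tool's axes at that moment; what a row does not reach only later rows make up. A row lasts 1/10 s, in which the tool goes at most 50 mm and 8.59 degrees, less where a joint would pass 70% of its speed; a pose out of reach is approached as far as the arm can. A call with a gripper value outside its range is refused whole. The fingers move at their own pace and stop on an object; "squeeze" is the grip in N (left out, the last holds). Time passes only in rows, so rows that repeat a pose let the fingers close. It gives the time, the measured TCP pose, the force, the opening and the grip force at its end, in the units of the state.
- env.observe(): the state, without advancing time (a new reading comes with each control period).
- env.get_image(name): name is "scene" or "top" or "wrist"; returns a dict with "color" (400x640x3 uint8, red, green, blue), "fov_y" (degrees; the focal length in pixels is half the picture's height over the tangent of half this angle, whatever the lens; pixels are square), "cx", "cy" (the principal point, pixels), "R" (3x3) and "t" (3): a world point X has camera coordinates R X + t. Camera axes: x right, y down, z forward; pixel columns grow to the right and rows downward; lengths in m; the calibration is good to about 2 mm. A picture is of the moment at which its call begins. There is no depth.
- env.close_job(): hands the job in; it is judged then, once.
Trained networks look in a picture, given as the dict that the camera call returned (one of the last four; its "shot" number tells which), for a name from the list of things; names that differ only in an ending like _2 or _b are one class to them, and where a whole thing is asked for, a point or a joint stands for the part that bears it (a point fixed in the world has none). Each returns a list of dicts, best first, with "conf" (0 to 1); they miss things now and then, are a little off and sometimes report something else, mostly with a low value. They report only what shows in the picture. A call takes as long as a camera call. They do not tell look-alikes from the thing itself.
- env.outline_of(target, picture): "mask" (400x640 bool, what is visible of it) and "bbox" ([centre column, centre row, width, height] in pixels, round what is visible of it).
- env.tip_of(target, picture): "pixel" ([column, row] in pixels: a listed point, or the origin of a listed thing).
The state is a dict: "time_s": time; "q": joint angles; "qvel": joint speeds; "joint_efforts": joint torques, N m; "position": TCP position; "tool_rot": TCP orientation; "ft_force": force on the tool from outside, world axes, zero at the start; "wrist_torque": the same for the moment, N m; "grip_width": finger opening in m; "gripper_force": force on a finger pad.
Only numpy, scipy, OpenCV 4.12 (cv2) and the standard library are available. Lean on these libraries where they do the work, as an engineer would, in place of code of your own. Each camera call takes 0.05 s, during which the arm holds its last target. There are 200 camera calls.

## Working session

There is one attempt and no reset: what is moved stays moved. The work goes in short steps, Python scripts to look and compute and a tool call to move; the robot and the scene stay as the last step left them, time stands still between calls to the robot, and variables do not carry over. Pictures are saved under pics/ and viewed, at most 10 in all, crops included, and the job is handed in when it is done.

Besides the shell and the picture viewer there is one more tool, called after "Request:" as name(argument=value, ...) on one line, values as JSON. move_arm: Moves the arm, as the interface text tells. Its arguments: {"type":"object","properties":{"plan":{"type":"array"},"squeeze":{"type":"number"}},"required":["plan"]}

```bash
mkdir -p pics
cat > h.py <<'E'
import numpy as np, cv2
from rig import env
def K(p):
    h,w=p["color"].shape[:2]; f=h/2/np.tan(np.radians(p["fov_y"])/2); return f
def ray(p,px):
    f=K(p); R=np.array(p["R"]);t=np.array(p["t"])
    d=R.T@np.array([(px[0]-p["cx"])/f,(px[1]-p["cy"])/f,1]); return -R.T@t,d/np.linalg.norm(d)
def atz(p,px,z):
    c,d=ray(p,px); return c+d*(z-c[2])/d[2]
def tri(rs):
    A=np.zeros((3,3));b=np.zeros(3)
    for c,d in rs:
        P=np.eye(3)-np.outer(d,d);A+=P;b+=P@c
    X=np.linalg.solve(A,b); return X,[np.linalg.norm((np.eye(3)-np.outer(d,d))@(X-c)) for c,d in rs]
def proj(p,X):
    f=K(p); c=np.array(p["R"])@X+np.array(p["t"]); return c[:2]/c[2]*f+[p["cx"],p["cy"]]
def totool(X):  # tcp-relative shift in tool axes, cm
    s=env.observe(); return np.array(s["tool_rot"]).T@(np.array(X)-np.array(s["position"]))*100
def save(p,n,crop=None,sc=1):
    im=p["color"][...,::-1]
    if crop: im=im[crop[1]:crop[3],crop[0]:crop[2]]
    cv2.imwrite("pics/"+n,cv2.resize(im,None,fx=sc,fy=sc,interpolation=cv2.INTER_CUBIC))
E
python3 - <<'E'
from h import *
np.set_printoptions(precision=4,suppress=True)
P={n:env.get_image(n) for n in("scene","top","wrist")}
for n in P: save(P[n],n+"0.png")
Z=dict(seat=.05,stand=0,block_m_mid=.009,block_m_mark=.018,block_s_mid=.009,block_l_mid=.009,holder=0,probe_grip=.1,blue_cap_bottle=0,red_cap_bottle=0)
for k,z in Z.items():
    for n in P:
        for r in env.tip_of(k,P[n])[:3]:
            print(k,n,np.round(r["pixel"],1),round(r["conf"],2),atz(P[n],r["pixel"],z))
s=env.observe();print(s["position"],s["tool_rot"],s["time_s"],s["ft_force"])
for n in P: print(n, ray(P[n],(320,200)))
E
```

```text
seat scene [286.3 175.4] 0.95 [0.5961 0.2649 0.05  ]
seat top [228.8 162.8] 0.61 [0.6124 0.2716 0.05  ]
stand scene [450.8 284.1] 0.3 [ 0.6157 -0.2228  0.    ]
stand top [235.  169.9] 0.57 [0.6092 0.2667 0.    ]
block_m_mid scene [446.6 284.7] 0.57 [ 0.5992 -0.2221  0.009 ]
block_m_mid top [424.5 189.2] 0.59 [ 0.6048 -0.2205  0.009 ]
block_m_mid top [327.7 190.1] 0.38 [0.5778 0.0233 0.009 ]
block_m_mark scene [447.4 279.2] 0.64 [ 0.6049 -0.2185  0.018 ]
block_m_mark scene [411.5 328.6] 0.38 [ 0.449  -0.2462  0.018 ]
block_m_mark top [425.9 189.3] 0.63 [ 0.6025 -0.2218  0.018 ]
block_s_mid scene [382.1 273.6] 0.62 [ 0.5299 -0.1099  0.009 ]
block_s_mid top [376.5 212.4] 0.44 [ 0.5331 -0.1036  0.009 ]
block_l_mid scene [412.8 327.8] 0.67 [ 0.4592 -0.2427  0.009 ]
block_l_mid top [426.4 243.1] 0.96 [ 0.4691 -0.231   0.009 ]
holder scene [231.3 211.4] 0.77 [0.4418 0.2935 0.    ]
holder scene [268.5 241.1] 0.57 [0.4346 0.1431 0.    ]
holder scene [289.7 172.7] 0.45 [0.6637 0.3305 0.    ]
holder top [209.1 232.2] 0.92 [0.443 0.307 0.   ]
holder top [274.1 240.1] 0.61 [0.4397 0.1434 0.    ]

[... 203 characters left out ...]
[0.44   0.1404 0.1   ]
probe_grip top [426.2 188.3] 0.62 [ 0.5835 -0.2015  0.1   ]
blue_cap_bottle scene [316.8 270.8] 0.69 [ 0.4451 -0.003   0.    ]
blue_cap_bottle top [326.1 241.6] 0.65 [0.449  0.0146 0.    ]
red_cap_bottle scene [348.3 238.2] 0.69 [0.5724 0.0254 0.    ]
red_cap_bottle top [324.2 192.7] 0.97 [0.5722 0.0316 0.    ]
[0.2351 0.4972 0.2313] [[-0.904   0.4276 -0.    ]
 [ 0.4276  0.904  -0.    ]
 [ 0.     -0.     -1.    ]] 1.65 [ 0.1606 -0.242   0.4021]
scene (array([-0.0966, -0.5599,  0.7205]), array([ 0.5768,  0.5851, -0.5701]))
top (array([0.3558, 0.0177, 0.9596]), array([ 0.2005,  0.0231, -0.9794]))
wrist (array([0.1724, 0.5258, 0.373 ]), array([ 0.2478, -0.1271, -0.9604]))
```

View pics/scene0.png

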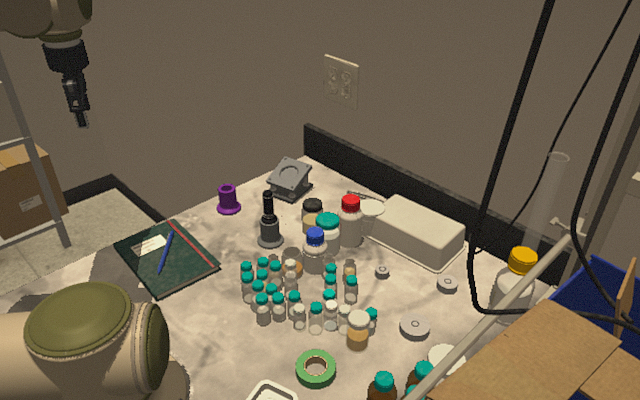

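View pics/top0.png

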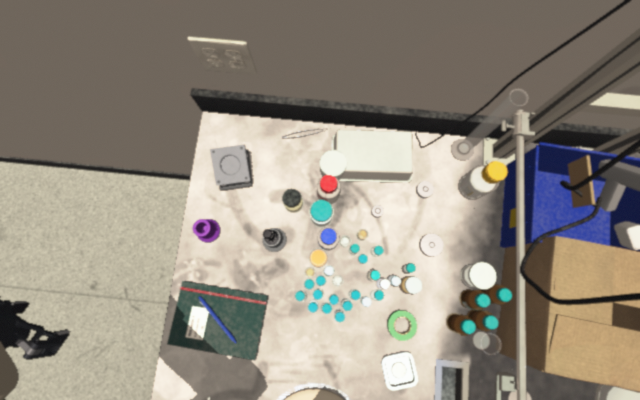

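The scene view shows three plain round blocks at (382,271), (447,283) and (415,327). In the top view they are at (377,211), (425,189) and (431,244). The seat plate is at top (231,167), the grey holder with the probe at top (274,239), and the purple decoy at top (207,230). By size, (447,283) should be the middle block. I'll check that and the plate's yaw.

Run:
```python
from h import *
np.set_printoptions(precision=4,suppress=True)
p=env.get_image("top"); q=env.get_image("scene")
for k in("block_s_mid","block_m_mid","block_l_mid"):
    for n,I in(("top",p),("scene",q)):
        for r in env.outline_of(k,I)[:2]:
            b=np.array(r["bbox"]);w=[atz(I,(b[0]+s*b[2]/2,b[1]),.012) for s in(-1,1)]
            print(k,n,b.round(1),round(r["conf"],2),"width mm",round(1e3*np.linalg.norm(w[0]-w[1]),1))
r=env.outline_of("seat",p)
for m in r[:1]:
    c,(w,h),a=cv2.minAreaRect(cv2.findNonZero(m["mask"].astype(np.uint8)))
    B=cv2.boxPoints((c,(w,h),a));print(m["conf"],B); W=[atz(p,x,.056) for x in B]
    for i in range(4): d=W[(i+1)%4]-W[i];print(np.linalg.norm(d),np.degrees(np.arctan2(d[1],d[0])))
a=cv2.resize(q["color"][250:350,350:480],None,fx=3,fy=3,interpolation=2)
b=cv2.resize(p["color"][130:200,190:280],None,fx=4,fy=4,interpolation=2)
H=np.zeros((300,760,3),np.uint8);H[:,:390]=a;H[:280,400:]=b
cv2.imwrite("pics/crop.png",H[...,::-1])
```

```text
block_s_mid scene [379.8 272.2  14.2  10.8] 0.46 width mm 29.5
block_s_mid scene [289.4 178.4  48.7  46.7] 0.4 width mm 128.5
block_m_mid top [271.4 237.1  15.8  15.2] 0.58 width mm 38.8
block_m_mid top [424.3 191.2  17.   18.3] 0.57 width mm 42.9
block_m_mid scene [448.6 283.5  20.6  15.7] 0.79 width mm 42.0
block_l_mid top [431.  247.3  25.3  20.3] 0.79 width mm 61.9
block_l_mid top [424.2 189.3  16.1  17.3] 0.53 width mm 40.7
block_l_mid scene [415.8 328.4  36.5  23.2] 0.56 width mm 67.1
0.92 [[209.1077 148.4228]
 [245.0671 142.6693]
 [251.0203 179.8768]
 [215.0609 185.6303]]
0.08911707729682287 -74.55651707417867
0.0967335939582657 -163.2566333703571
0.08721940466246418 105.21488299898513
0.09644759017395343 17.87558600444245
```

View pics/crop.png

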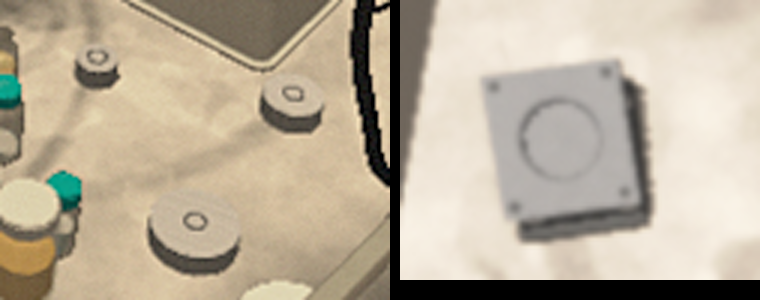

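The crop confirms it: the three blocks are clearly small, middle and large. The middle one, at scene (448,283), measures 42 mm, which matches the seat. The seat's yaw is about 16.5°. I'll travel to a point above the middle block.

Request:
move_arm(plan=[[0,0,0,-3.8,-2.9,-0.7,1],[0,0,0,-7.5,-5.8,-1.4,1],[0,0,0,-11.3,-8.7,-2.1,1],[0,0,0,-15.1,-11.5,-2.8,1],[0,0,0,-18.9,-14.4,-3,1]])

```text
time_s: 2.6
position: [0.3451, 0.2847, 0.2621]
tool_rot: [[-0.904, 0.427, 0.002], [0.427, 0.904, 0.001], [-0.001, 0.001, -1.0]]
ft_force: [1.1, -1.0, 0.1]
grip_width: 0.0856
gripper_force: 0.0
```

Request:
move_arm(plan=[[0,0,0,-3.8,-2.9,0,1],[0,0,0,-7.5,-5.8,0,1],[0,0,0,-11.3,-8.7,0,1],[0,0,0,-15.1,-11.5,0,1],[0,0,0,-18.9,-14.4,0,1]])

```text
time_s: 3.1
position: [0.4543, 0.0733, 0.2616]
tool_rot: [[-0.904, 0.428, 0.001], [0.428, 0.904, 0.0], [-0.001, 0.0, -1.0]]
ft_force: [-0.4, 1.0, 0.2]
grip_width: 0.0853
gripper_force: 0.0
```

Request:
move_arm(plan=[[0,0,0,-3.8,-2.9,0,1],[0,0,0,-7.5,-5.8,0,1],[0,0,0,-11.3,-8.7,0,1],[0,0,0,-15.1,-11.5,0,1],[0,0,0,-18.9,-14.4,0,1]])

```text
time_s: 3.6
position: [0.5636, -0.1377, 0.2614]
tool_rot: [[-0.904, 0.428, 0.0], [0.428, 0.904, 0.0], [-0.0, 0.0, -1.0]]
ft_force: [-0.3, 1.4, 0.4]
grip_width: 0.0849
gripper_force: 0.0
```

Request:
move_arm(plan=[[0,0,-8,-3.8,-2.9,0,1],[0,0,-16,-7.5,-5.8,0,1],[0,0,-25,-7.5,-5.8,0,1],[0,0,-33,-7.5,-5.8,0,1],[0,0,-42,-7.5,-5.8,0,1]])

```text
time_s: 4.1
position: [0.6061, -0.2207, 0.2609]
tool_rot: [[-0.958, -0.286, -0.0], [-0.286, 0.958, 0.0], [0.0, 0.0, -1.0]]
ft_force: [-0.2, 0.0, 0.3]
grip_width: 0.0853
gripper_force: 0.0
```

Run:
```python
from h import *
np.set_printoptions(precision=4,suppress=True)
p=env.get_image("wrist"); save(p,"w1.png")
for k,z in(("block_m_mid",.009),("block_m_mark",.018)):
    for r in env.tip_of(k,p)[:2]: X=atz(p,r["pixel"],z);print(k,r["pixel"],r["conf"],X,totool(X))
for r in env.outline_of("block_m_mid",p)[:1]:
    print(r["conf"],r["bbox"]); c,e,a=cv2.minAreaRect(cv2.findNonZero(r["mask"].astype(np.uint8)));print(c,e,atz(p,c,.011))
```

```text
block_m_mid [326.6, 161.5] 0.87 [ 0.5987 -0.2186  0.009 ] [ 0.6487  0.3699 25.215 ]
block_m_mark [322.4, 164.5] 0.77 [ 0.6024 -0.2231  0.018 ] [ 0.4183 -0.1761 24.323 ]
0.81 [324.6, 163.9, 35.5, 33.1]
(323.5, 163.0) (32.0, 31.0) [ 0.6013 -0.222   0.011 ]
```

View pics/w1.png

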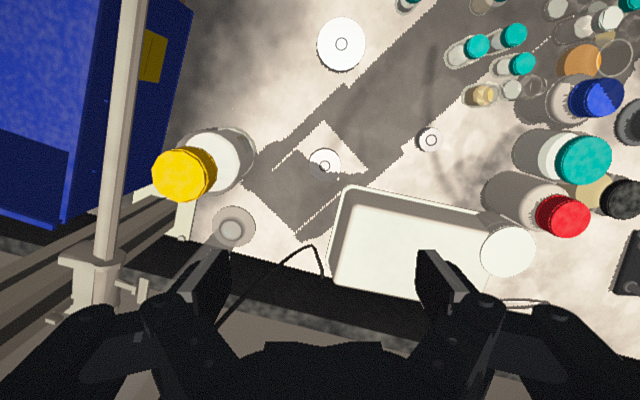

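The wrist view shows the middle block at (324,162) and the white box corner at (350,187), about 45 mm away. The box is low, roughly 50 mm, so the gripper body will clear it. I'll descend to 0.10 m and check the position.

Request:
move_arm(plan=[[0,0,0,0.3,0,4,0.6],[0,0,0,0.5,0.1,8,0.6],[0,0,0,0.5,0.1,12,0.6],[0,0,0,0.5,0.1,16,0.6],[0,0,0,0.5,0.1,16,0.6]])

```text
time_s: 4.8
position: [0.5986, -0.2193, 0.0963]
tool_rot: [[-0.961, -0.278, -0.009], [-0.278, 0.961, 0.005], [0.007, 0.008, -1.0]]
ft_force: [-0.6, 1.3, -0.7]
grip_width: 0.068
gripper_force: 0.0
```

Run:
```python
from h import *
np.set_printoptions(precision=4,suppress=True)
p=env.get_image("wrist"); save(p,"w2.png")
for k,z in(("block_m_mid",.009),("block_m_mark",.018)):
    for r in env.tip_of(k,p)[:2]: X=atz(p,r["pixel"],z);print(k,r["pixel"],r["conf"],X,totool(X))
for r in env.outline_of("block_m_mid",p)[:1]:
    print(r["conf"],r["bbox"]); X=atz(p,r["bbox"][:2],.013);print(X,totool(X))
g=cv2.cvtColor(p["color"],6)
s=env.observe();print(s["position"],s["grip_width"])
```

```text
block_m_mid [321.0, 207.8] 0.88 [ 0.6016 -0.2202  0.009 ] [-0.0385  0.0616  9.3335]
block_m_mark [315.5, 214.8] 0.97 [ 0.6053 -0.2235  0.018 ] [-0.2419 -0.287   8.5636]
0.56 [321.2, 208.6, 57.3, 57.3]
[ 0.601  -0.2203  0.013 ] [0.1003 0.1581 9.1018]
[ 0.602  -0.2213  0.104 ] 0.06782503857624485
```

View pics/w2.png

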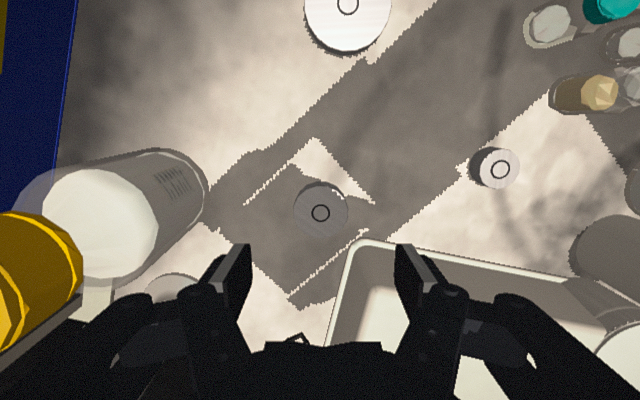

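The wrist view shows the ring at (320,213), so the block is within about 1 mm of the tool axis. The box rim at (355,240) is close to the right finger, so I'll turn the tool −28° to move that finger away, then descend.

Request:
move_arm(plan=[[0,0,-7,0,0,0,0.6],[0,0,-14,0,0,0,0.6],[0,0,-21,0,0,1.5,0.6],[0,0,-28,0,0,4,0.6],[0,0,-28,0,0,6,0.6]])

```text
time_s: 5.5
position: [0.6019, -0.2212, 0.0429]
tool_rot: [[-0.717, -0.697, 0.003], [-0.697, 0.717, -0.002], [-0.001, -0.004, -1.0]]
ft_force: [0.1, 0.1, -0.6]
grip_width: 0.0686
gripper_force: 0.0
```

Request:
move_arm(plan=[[0,0,0,0,0,1.5,0.6],[0,0,0,0,0,2.5,0.6],[0,0,0,0,0,3.2,0.6],[0,0,0,0,0,3.7,0.6],[0,0,0,0,0,3.7,0.6]])

```text
time_s: 6.0
position: [0.601, -0.2208, 0.0045]
tool_rot: [[-0.716, -0.698, 0.0], [-0.698, 0.716, -0.0], [-0.0, -0.0, -1.0]]
ft_force: [0.5, 0.6, 0.5]
grip_width: 0.0683
gripper_force: 0.0
```

Request:
move_arm(plan=[[0,0,0,0,0,0.1,0],[0,0,0,0,0,0.1,-0.3],[0,0,0,0,0,0.1,-0.3],[0,0,0,0,0,0.1,-0.3],[0,0,0,0,0,0.1,-0.3]], squeeze=40)

```text
time_s: 6.5
position: [0.6012, -0.2209, 0.0041]
tool_rot: [[-0.716, -0.698, 0.001], [-0.698, 0.716, -0.001], [-0.0, -0.001, -1.0]]
ft_force: [-1.0, 0.8, 5.8]
grip_width: 0.0405
gripper_force: 40.7
```

Request:
move_arm(plan=[[0,0,0,0,0,0,-0.5],[0,0,0,0,0,0,-0.5],[0,0,0,0,0,-1,-0.5],[0,0,0,0,0,-3,-0.5],[0,0,0,0,0,-5,-0.5]])

```text
time_s: 7.0
position: [0.6007, -0.2206, 0.0539]
tool_rot: [[-0.716, -0.698, -0.001], [-0.698, 0.716, 0.001], [0.0, 0.001, -1.0]]
ft_force: [-0.0, -0.0, 0.2]
grip_width: 0.0401
gripper_force: 40.6
```

Gripped: the opening reads 40 mm at 40 N. I'll lift and travel to above the stand, turning back +28° on the way.

Request:
move_arm(plan=[[0,0,0,0,0,-5,-0.5],[0,0,0,0,0,-10,-0.5],[0,0,0,0,0,-15,-0.5],[0,0,0,0,0,-20,-0.5],[0,0,0,-1,1,-22,-0.5]])

```text
time_s: 7.5
position: [0.6015, -0.2079, 0.2791]
tool_rot: [[-0.717, -0.697, 0.007], [-0.697, 0.717, -0.004], [-0.002, -0.008, -1.0]]
ft_force: [-0.8, 0.5, -1.2]
grip_width: 0.0405
gripper_force: 41.0
```

Request:
move_arm(plan=[[0,0,0,-3.3,3.4,0,-0.5],[0,0,0,-6.6,6.8,0,-0.5],[0,0,0,-9.9,10.2,0,-0.5],[0,0,0,-13.2,13.6,0,-0.5],[0,0,0,-16.5,17,0,-0.5]])

```text
time_s: 8.0
position: [0.5999, 0.0322, 0.2737]
tool_rot: [[-0.716, -0.698, -0.0], [-0.698, 0.716, 0.0], [0.0, 0.0, -1.0]]
ft_force: [0.3, 0.8, -1.6]
grip_width: 0.0404
gripper_force: 41.0
```

Request:
move_arm(plan=[[0,0,7,-3.3,3.4,0,-0.5],[0,0,14,-6.6,6.8,0,-0.5],[0,0,21,-9.9,10.2,0,-0.5],[0,0,28,-13.2,13.6,0,-0.5],[0,0,28,-16.4,16.8,0,-0.5]])

```text
time_s: 8.5
position: [0.6, 0.2672, 0.2737]
tool_rot: [[-0.961, -0.277, -0.0], [-0.277, 0.961, -0.0], [0.0, 0.0, -1.0]]
ft_force: [0.5, -0.6, -0.5]
grip_width: 0.0403
gripper_force: 41.0
```

Run:
```python
from h import *
np.set_printoptions(precision=4,suppress=True)
p=env.get_image("wrist"); save(p,"w3.png"); p=env.get_image("wrist")
s=env.observe();print(s["position"],s["tool_rot"],s["grip_width"],s["q"])
for r in env.tip_of("seat",p)[:2]: X=atz(p,r["pixel"],.05);print(r["pixel"],r["conf"],X)
for r in env.outline_of("seat",p)[:1]:
    c,e,a=cv2.minAreaRect(cv2.findNonZero(r["mask"].astype(np.uint8)));print(r["conf"],c,e,a,cv2.boxPoints((c,e,a)))
    h=cv2.approxPolyDP(cv2.convexHull(cv2.findNonZero(r["mask"].astype(np.uint8))),6,True);print(h.reshape(-1,2))
```

```text
[0.5993 0.2702 0.2729] [[-0.9582 -0.286  -0.001 ]
 [-0.286   0.9582  0.0011]
 [ 0.0006  0.0013 -1.    ]] 0.04053317650945804 [ 13.9467  32.1027  50.1299   0.0756  97.8055 -92.6638]
[317.8, 174.6] 0.79 [0.6051 0.2689 0.05  ]
0.9 (315.8900146484375, 175.3611602783203) (71.67777252197266, 75.67481994628906) 2.2025980949401855 [[278.6234 211.7932]
 [281.5318 136.1743]
 [353.1566 138.9291]
 [350.2482 214.548 ]]
[[351 140]
 [348 214]
 [279 209]
 [284 137]]
```

View pics/w3.png

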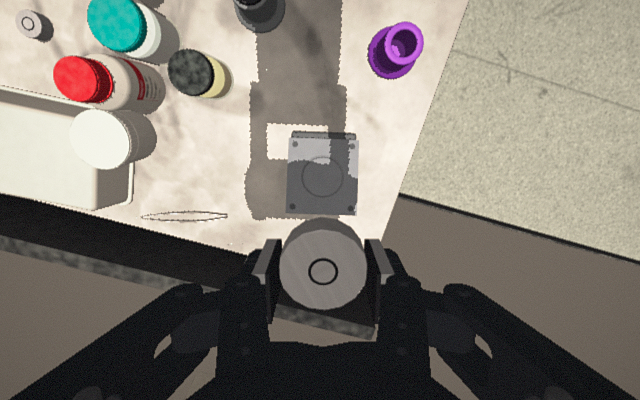

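The wrist view shows the block held, ring up, at (322,271). The recess is at (322,177) and the plate edges are nearly parallel to the tool axes. I'll refine the seat with a circle fit.

Run:
```python
from h import *
from scipy.optimize import least_squares
np.set_printoptions(precision=4,suppress=True)
p=env.get_image("wrist"); save(p,"w4.png",(270,120,380,230),5)
g=cv2.cvtColor(p["color"],cv2.COLOR_RGB2GRAY).astype(np.float32); g=cv2.GaussianBlur(g,(0,0),1)
gx=cv2.Sobel(g,cv2.CV_32F,1,0);gy=cv2.Sobel(g,cv2.CV_32F,0,1);m=np.hypot(gx,gy)
def pts(v):
    x,y,a=v; n=np.array([-np.sin(.349)*np.cos(a),-np.sin(.349)*np.sin(a),np.cos(.349)])
    ey=np.array([-np.sin(a),np.cos(a),0]);ex=np.cross(ey,n); o=np.array([x,y,.05])
    th=np.linspace(0,2*np.pi,120); C=[o+.006*n+.0237*(np.cos(t)*ex+np.sin(t)*ey) for t in th]
    s=np.linspace(-.8,.8,40)
    E=[o+.006*n+i*.045*ex+.042*k*ey for i in(-1,1) for k in s]+[o+.006*n+.045*k*ex+i*.042*ey for i in(-1,1) for k in s]
    return np.array([proj(p,X) for X in C]),np.array([proj(p,X) for X in E])
def score(v):
    C,E=pts(v); f=lambda P:cv2.remap(m,P[:,0].astype(np.float32),P[:,1].astype(np.float32),1).clip(0,60).mean()
    return f(C)+f(E)
best=max(((score((x,y,a)),x,y,a) for x in np.arange(.59,.62,.001) for y in np.arange(.255,.285,.001) for a in np.radians(np.arange(8,25,1.5))))
print(best,np.degrees(best[3]))
C,E=pts(best[1:]); print(C.mean(0),proj(p,np.array([best[1],best[2],.05])))
im=cv2.resize(p["color"][120:230,270:380],None,fx=5,fy=5)[...,::-1].copy()
for P,c in((C,(0,0,255)),(E,(0,255,0))):
    for u in P: cv2.circle(im,tuple(((u-[269.5,119.5])*5).astype(int)),1,c,-1)
cv2.imwrite("pics/fit.png",im)
print(env.observe()["position"])
```

```text
(np.float32(93.24942), np.float64(0.606), np.float64(0.268), np.float64(0.24434609527920614)) 14.0
[323.9124 175.3613] [323.8357 175.8836]
[0.6005 0.2649 0.2733]
```

View pics/fit.png

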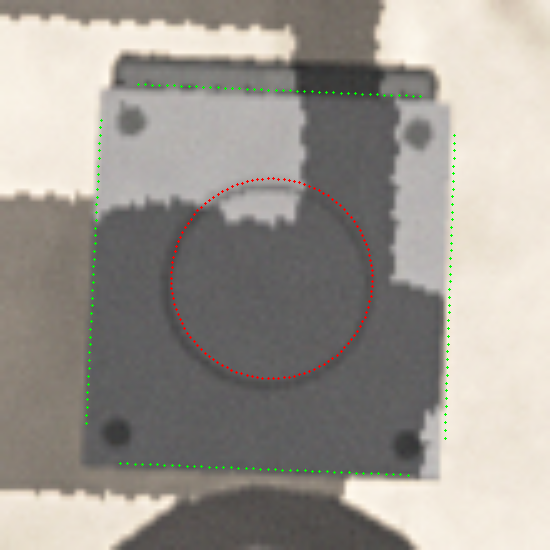

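```bash
cat > fit.py <<'E'
from h import *
def seatfit(p,seed,half=.012,yaw=(10,20)):
    g=cv2.cvtColor(p["color"],cv2.COLOR_RGB2GRAY).astype(np.float32); g=cv2.GaussianBlur(g,(0,0),1)
    m=np.hypot(cv2.Sobel(g,cv2.CV_32F,1,0),cv2.Sobel(g,cv2.CV_32F,0,1)).clip(0,60)
    th=np.linspace(0,2*np.pi,120); s=np.linspace(-.8,.8,40)
    L=np.array([(.0237*np.cos(t),.0237*np.sin(t)) for t in th]+[(i*.045,.042*k) for i in(-1,1) for k in s]+[(.045*k,i*.042) for i in(-1,1) for k in s])
    f=K(p)
    def sc(v):
        x,y,a=v; n=np.array([-np.sin(.349)*np.cos(a),-np.sin(.349)*np.sin(a),np.cos(.349)])
        ey=np.array([-np.sin(a),np.cos(a),0]);ex=np.cross(ey,n)
        X=np.array([x,y,.05])+.006*n+L[:,:1]*ex+L[:,1:]*ey
        c=X@np.array(p["R"]).T+np.array(p["t"]); u=(c[:,:2]/c[:,2:]*f+[p["cx"],p["cy"]]).astype(np.float32)
        q=cv2.remap(m,u[:,0],u[:,1],1).ravel(); return q[:120].mean()+q[120:].mean()
    return max((sc((x,y,a)),x,y,np.degrees(a)) for x in np.arange(seed[0]-half,seed[0]+half,.0007) for y in np.arange(seed[1]-half,seed[1]+half,.0007) for a in np.radians(np.arange(*yaw,1)))
E
python3 - <<'E'
from fit import *
np.set_printoptions(precision=4,suppress=True)
for _ in range(2):
    p=env.get_image("wrist"); s=env.observe()
    print(seatfit(p,(.606,.268),.008),s["position"],np.array(s["tool_rot"]).T@(ray(p,(320,200))[0]-s["position"]),s["time_s"])
E
```

```text
(np.float32(90.73731), np.float64(0.6064000000000004), np.float64(0.26839999999999975), np.float64(14.0)) [0.6007 0.2642 0.2735] [ 0.0697 -0.0005 -0.1421] 8.8
(np.float32(91.21677), np.float64(0.6064000000000004), np.float64(0.26839999999999975), np.float64(14.0)) [0.6008 0.2639 0.2735] [ 0.0697 -0.0008 -0.1422] 8.85
```

```bash
cat >> h.py <<'E'
from scipy.spatial.transform import Rotation as Ro
S=np.array([.6064,.268,.05]); YAW=np.radians(14)
N=np.array([-np.sin(np.radians(20))*np.cos(YAW),-np.sin(np.radians(20))*np.sin(YAW),np.cos(np.radians(20))])
EY=np.array([-np.sin(YAW),np.cos(YAW),0]);EX=np.cross(EY,N)
RT=np.column_stack([-EX,EY,-N])
def goto(X,R=RT):
    s=env.observe();R0=np.array(s["tool_rot"])
    print("rot",Ro.from_matrix(R0.T@R).as_rotvec(degrees=True).round(2),"shift cm",(R0.T@(np.array(X)-s["position"])*100).round(2),"at",np.round(s["position"],4),s["ft_force"],s["grip_width"])
E
python3 - <<'E'
from h import *
goto(S+.1*N); print(np.linalg.det(RT),S+.1*N, S+.011*N)
E
```

```text
rot [  0.37 -20.01   2.18] shift cm [ 2.76  0.37 12.96] at [0.6008 0.2639 0.2735] [-0.47761111 -0.12982319 -1.22339594] 0.040339097828099066
1.0 [0.57321393 0.25972578 0.14396926] [0.60274953 0.26708984 0.06033662]
```

Request:
move_arm(plan=[[0.1,-7,0.7,0.9,0.1,3.5,-0.5],[0.2,-14,1.4,1.8,0.2,7,-0.5],[0.4,-20,2.2,2.8,0.4,10.5,-0.5],[0.4,-20,2.2,2.8,0.4,13,-0.5],[0.4,-20,2.2,2.8,0.4,13,-0.5]])

```text
time_s: 9.35
position: [0.5664, 0.2586, 0.1367]
tool_rot: [[-0.917, -0.241, 0.318], [-0.228, 0.97, 0.079], [-0.327, -0.0, -0.945]]
ft_force: [-0.2, 0.1, -1.3]
grip_width: 0.04
gripper_force: 41.0
```

Request:
move_arm(plan=[[0,0,0,0,0,0,-0.5],[0,0,0,0,0,0,-0.5],[0,0,0,0,0,0,-0.5]])

```text
time_s: 9.65
position: [0.5748, 0.2612, 0.1458]
tool_rot: [[-0.91, -0.242, 0.336], [-0.227, 0.97, 0.084], [-0.346, -0.0, -0.938]]
ft_force: [0.5, 0.2, -1.5]
grip_width: 0.0405
gripper_force: 41.0
```

Run:
```python
from fit import *
p=env.get_image("wrist"); save(p,"w5.png",(160,60,480,330),2)
print(seatfit(p,(.606,.268),.006))
goto(S+.011*N)
```

```text
(np.float32(83.64177), np.float64(0.6077000000000004), np.float64(0.26759999999999984), np.float64(14.0))
rot [0.   0.19 0.04] shift cm [ 0.21 -0.12  8.97] at [0.5743 0.2612 0.1453] [ 0.34211872  0.71038034 -0.86194553] 0.039879046213108005
```

View pics/w5.png

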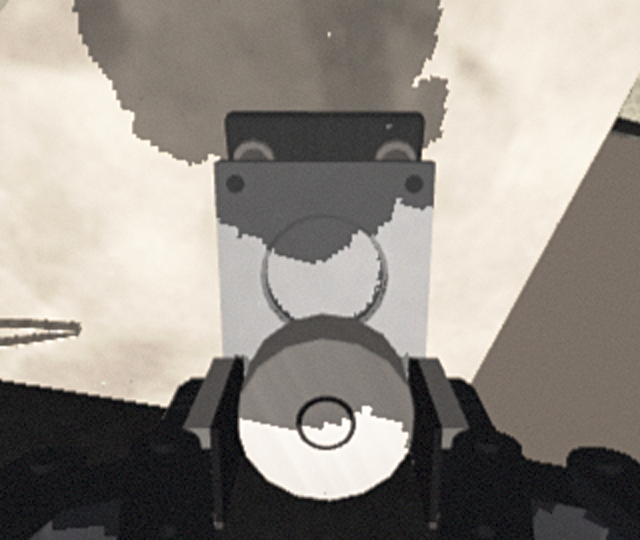

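The wrist crop shows the recess at crop (325,270), aligned with the held block at (326,420). I'll descend along the normal.

Request:
move_arm(plan=[[0,0,0,0.15,-0.08,3,-0.5],[0,0,0,0.15,-0.08,6,-0.5],[0,0,0,0.15,-0.08,7.5,-0.5],[0,0,0,0.15,-0.08,8,-0.5],[0,0,0,0.15,-0.08,8.3,-0.5]])

```text
time_s: 10.2
position: [0.5996, 0.267, 0.0654]
tool_rot: [[-0.911, -0.243, 0.333], [-0.228, 0.97, 0.083], [-0.343, -0.0, -0.939]]
ft_force: [0.1, -0.6, 0.3]
grip_width: 0.0398
gripper_force: 41.0
```

Request:
move_arm(plan=[[0,0,0,0,0,0.1,-0.5],[0,0,0,0,0,0.2,-0.5],[0,0,0,0,0,0.3,-0.5],[0,0,0,0,0,0.4,-0.5],[0,0,0,0,0,0.4,-0.5]])

```text
time_s: 10.7
position: [0.6004, 0.2672, 0.0612]
tool_rot: [[-0.911, -0.243, 0.332], [-0.228, 0.97, 0.083], [-0.342, -0.0, -0.94]]
ft_force: [0.1, -0.5, -1.1]
grip_width: 0.0402
gripper_force: 41.0
```

Run:
```python
from h import *
goto(S+.011*N)
```

```text
rot [0.01 0.02 0.06] shift cm [-0.18 -0.07  0.16] at [0.6004 0.2672 0.0612] [ 0.1108147  -0.54071248 -1.14456998] 0.04019352208921889
```

Request:
move_arm(plan=[[0,0,0,-0.1,-0.02,0,-0.5],[0,0,0,-0.2,-0.04,0.05,-0.5],[0,0,0,-0.2,-0.04,0.1,-0.5],[0,0,0,-0.2,-0.04,0.15,-0.5],[0,0,0,-0.2,-0.04,0.2,-0.5]])

```text
time_s: 11.2
position: [0.6029, 0.2674, 0.0598]
tool_rot: [[-0.912, -0.243, 0.332], [-0.228, 0.97, 0.083], [-0.342, -0.0, -0.94]]
ft_force: [0.2, -0.6, -1.5]
grip_width: 0.0401
gripper_force: 41.0
```

Request:
move_arm(plan=[[0,0,0,0,0,0.05,-0.5],[0,0,0,0,0,0.1,-0.5],[0,0,0,0,0,0.1,-0.5]])

```text
time_s: 11.5
position: [0.6033, 0.2675, 0.0588]
tool_rot: [[-0.912, -0.243, 0.332], [-0.228, 0.97, 0.083], [-0.342, -0.0, -0.94]]
ft_force: [-0.3, -0.0, -1.5]
grip_width: 0.0397
gripper_force: 41.0
```

Run:
```python
from h import *
goto(S+.011*N)
```

```text
rot [ 0.01 -0.    0.06] shift cm [ 0.01 -0.03 -0.16] at [0.6033 0.2675 0.0588] [-0.2998922  -0.03802129 -1.46088993] 0.03973985777609118
```

Request:
move_arm(plan=[[0,0,0,0,0,0.05,-0.5],[0,0,0,0,0,0.1,-0.5],[0,0,0,0,0,0.15,-0.5],[0,0,0,0,0,0.2,-0.5]])

```text
time_s: 11.9
position: [0.6039, 0.2677, 0.057]
tool_rot: [[-0.912, -0.243, 0.332], [-0.228, 0.97, 0.083], [-0.342, -0.0, -0.94]]
ft_force: [0.1, 0.2, -1.3]
grip_width: 0.0402
gripper_force: 41.0
```

Run:
```python
from h import *
goto(S+.011*N)
```

```text
rot [0.01 0.   0.06] shift cm [ 0.01 -0.03 -0.36] at [0.6039 0.2677 0.057 ] [ 0.13956365  0.18638885 -1.26209973] 0.040181703949635356
```

Request:
move_arm(plan=[[0,0,0,0,0,0.05,-0.5],[0,0,0,0,0,0.1,-0.5],[0,0,0,0,0,0.15,-0.5],[0,0,0,0,0,0.15,-0.5]])

```text
time_s: 12.3
position: [0.6044, 0.2678, 0.0556]
tool_rot: [[-0.912, -0.243, 0.332], [-0.228, 0.97, 0.083], [-0.342, -0.0, -0.94]]
ft_force: [-0.4, 0.3, -0.9]
grip_width: 0.04
gripper_force: 41.0
```

Request:
move_arm(plan=[[0,0,0,0,0,0.05,-0.5],[0,0,0,0,0,0.1,-0.5],[0,0,0,0,0,0.1,-0.5]])

```text
time_s: 12.6
position: [0.6048, 0.2679, 0.0546]
tool_rot: [[-0.912, -0.243, 0.332], [-0.228, 0.97, 0.083], [-0.342, -0.0, -0.94]]
ft_force: [0.8, 0.4, -0.6]
grip_width: 0.0399
gripper_force: 41.0
```

Request:
move_arm(plan=[[0,0,0,0,0,0,-0.05],[0,0,0,0,0,0,0.1],[0,0,0,0,0,0,0.3],[0,0,0,0,0,0,0.4],[0,0,0,0,0,0,0.4]])

```text
time_s: 13.1
position: [0.6048, 0.2679, 0.0548]
tool_rot: [[-0.911, -0.243, 0.332], [-0.228, 0.97, 0.083], [-0.342, -0.0, -0.94]]
ft_force: [-0.1, -0.7, -0.3]
grip_width: 0.0599
gripper_force: 0.0
```

Request:
move_arm(plan=[[0,0,0,0,0,-1,0.5],[0,0,0,0,0,-3,0.5],[0,0,0,0,0,-6,0.5],[0,0,0,0,0,-9,0.5],[0,0,0,0,0,-9,0.5]])

```text
time_s: 13.6
position: [0.5754, 0.2608, 0.1442]
tool_rot: [[-0.909, -0.243, 0.338], [-0.228, 0.97, 0.085], [-0.349, -0.0, -0.937]]
ft_force: [-0.5, -0.3, -0.2]
grip_width: 0.0638
gripper_force: 0.0
```

Run:
```python
from h import *
p=env.get_image("wrist"); save(p,"w6.png",(220,90,420,250),4)
for r in env.tip_of("block_m_mark",p)[:2]:
    Q=S+.018*N; print(r["conf"],r["pixel"],"expected",proj(p,Q),"foot exp z", proj(p,S))
goto(S+.1*N)
```

```text
0.85 [320.4, 205.2] expected [323.28582237 202.48611938] foot exp z [323.22895427 195.93172212]
0.71 [319.8, 193.8] expected [323.28582237 202.48611938] foot exp z [323.22895427 195.93172212]
rot [0.01 0.1  0.06] shift cm [ 0.04 -0.03 -0.41] at [0.5748 0.2604 0.1403] [ 0.08220098 -0.32220404 -0.62473692] 0.06425784538901046
```

View pics/w6.png

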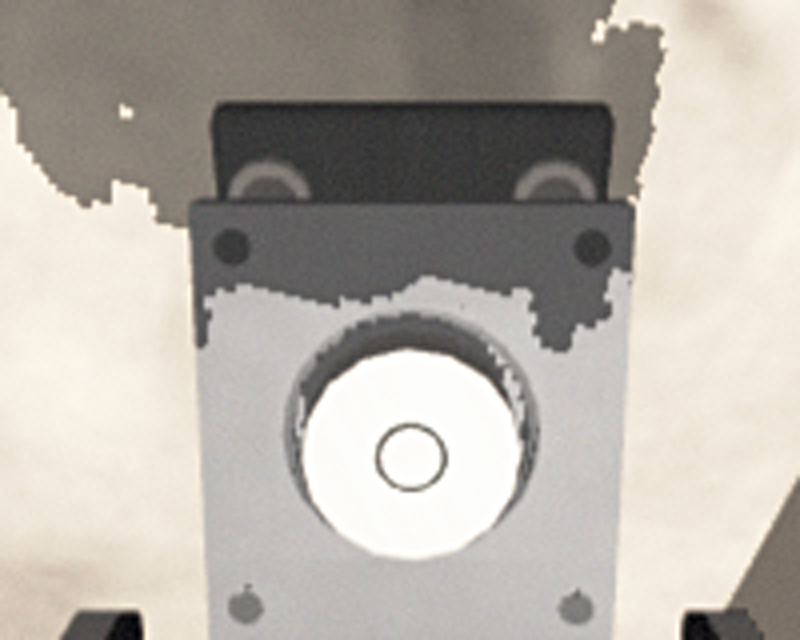

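The crop shows the block centred in the recess, with the ring at pixel (322.7,204.2) against an expected (323.3,202.5) when home. The release depth matched too. Next is the probe, so I'll rise and go above the grey holder.

```bash
cat >> h.py <<'E'
RV=np.column_stack([[-np.cos(YAW),-np.sin(YAW),0],EY,[0,0,-1]])
E
python3 - <<'E'
from h import *
goto([.53,.215,.27],RV); goto([.44,.142,.27],RV)
R0=np.array(env.observe()["tool_rot"]);print(R0.T@RV)
E
```

```text
rot [-0.   20.1   0.06] shift cm [  0.66  -3.32 -14.06] at [0.5748 0.2604 0.1403] [ 0.08220098 -0.32220404 -0.62473692] 0.06425784538901046
rot [-0.   20.1   0.06] shift cm [ 10.53  -8.22 -17.66] at [0.5748 0.2604 0.1403] [ 0.08220098 -0.32220404 -0.62473692] 0.06425784538901046
[[ 9.39112184e-01 -1.02762246e-03  3.43609152e-01]
 [ 1.00684350e-03  9.99999465e-01  2.38884523e-04]
 [-3.43609213e-01  1.21621275e-04  9.39112716e-01]]
```

Request:
move_arm(plan=[[0,0,0,0.2,-1,-4.6,0.6],[0,7,0,0.5,-2,-9.3,0.6],[0,14,0,0.7,-3.3,-14,0.6],[0,20,0,4,-5,-15.5,0.6],[0,20,0,7.5,-6.6,-16.6,0.6]])

```text
time_s: 14.2
position: [0.4687, 0.1647, 0.2709]
tool_rot: [[-0.97, -0.243, -0.002], [-0.243, 0.97, -0.001], [0.002, -0.0, -1.0]]
ft_force: [0.4, -0.8, 0.3]
grip_width: 0.0682
gripper_force: 0.0
```

Request:
move_arm(plan=[[0,0,0,3.2,-1.6,0,0.6],[0,0,0,3.2,-1.6,0,0.6],[0,0,0,3.2,-1.6,0,0.6],[0,0,0,3.2,-1.6,0,0.6]])

```text
time_s: 14.6
position: [0.441, 0.1425, 0.2691]
tool_rot: [[-0.97, -0.243, -0.001], [-0.243, 0.97, -0.0], [0.001, 0.0, -1.0]]
ft_force: [1.2, -0.5, 0.1]
grip_width: 0.0682
gripper_force: 0.0
```

Run:
```python
from h import *
np.set_printoptions(precision=4,suppress=True)
p=env.get_image("wrist"); save(p,"w7.png")
for k,z in(("probe_grip",.104),("holder",0)):
    for r in env.tip_of(k,p)[:3]: print(k,np.round(r["pixel"],1),round(r["conf"],2),atz(p,r["pixel"],z))
for r in env.outline_of("probe_grip",p)[:2]: print(np.round(r["bbox"],1),r["conf"])
goto([.44,.142,.2],RV)
```

```text
probe_grip [322.6 180.1] 0.57 [0.4398 0.1411 0.104 ]
holder [326.1 160.2] 0.95 [0.4348 0.1447 0.    ]
holder [436.6 196.7] 0.67 [0.4466 0.3042 0.    ]
[326.6 176.7  31.2  39.5] 0.81
rot [-0.   -0.03  0.09] shift cm [ 0.08 -0.04  6.92] at [0.4407 0.1426 0.2692] [-0.1104 -0.1784 -0.5205] 0.06810462034663621
```

View pics/w7.png

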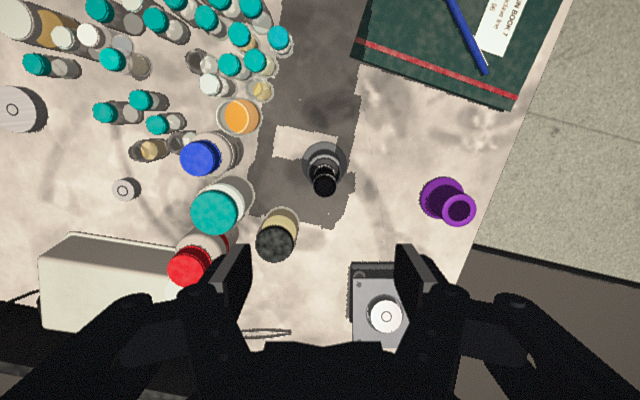

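The wrist view shows the probe top at (324,187), directly under the tool, with the purple decoy at (447,200). The measured axis is (0.440,0.141), which agrees with the first measurement. I'll descend along the axis and grip.

Request:
move_arm(plan=[[0,0,0,0.1,0,4,0.6],[0,0,0,0.1,0,8,0.6],[0,0,0,0.1,0,11,0.6],[0,0,0,0.1,0,13,0.6],[0,0,0,0.1,0,13,0.6]])

```text
time_s: 15.3
position: [0.4383, 0.1421, 0.1374]
tool_rot: [[-0.97, -0.243, -0.005], [-0.243, 0.97, -0.001], [0.005, 0.001, -1.0]]
ft_force: [-0.5, -0.2, 1.5]
grip_width: 0.0685
gripper_force: 0.0
```

Request:
move_arm(plan=[[0,0,0,0,0,1.5,0.6],[0,0,0,0,0,3,0.6],[0,0,0,0,0,4.5,0.6],[0,0,0,0,0,5.4,0.6],[0,0,0,0,0,5.4,0.6]])

```text
time_s: 15.8
position: [0.4395, 0.142, 0.0855]
tool_rot: [[-0.97, -0.243, -0.001], [-0.243, 0.97, -0.0], [0.001, -0.0, -1.0]]
ft_force: [0.5, 0.3, -0.2]
grip_width: 0.0687
gripper_force: 0.0
```

Run:
```python
from h import *
np.set_printoptions(precision=4,suppress=True)
goto([.44,.1415,.085],RV)
for n in("scene","top"):
    p=env.get_image(n)
    for r in env.tip_of("probe_grip",p)[:2]: print(n,r["pixel"],r["conf"],atz(p,r["pixel"],.104),"tcp axis",proj(p,np.array(env.observe()["position"])+[0,0,.019]))
```

```text
rot [-0.   -0.04  0.07] shift cm [-0.04 -0.07  0.05] at [0.4395 0.142  0.0855] [ 0.4594  0.2758 -0.1862] 0.06868946232355216
scene [266.3, 203.8] 0.86 [0.4342 0.1416 0.104 ] tcp axis [268.2006 202.1256]
scene [381.7, 273.7] 0.57 [ 0.4455 -0.1697  0.104 ] tcp axis [268.2006 202.1256]
```

Request:
move_arm(plan=[[0,0,0,0,0,0,0.1],[0,0,0,0,0,0,-0.3],[0,0,0,0,0,0,-0.6],[0,0,0,0,0,0,-0.8],[0,0,0,0,0,0,-0.8]], squeeze=60)

```text
time_s: 16.5
position: [0.4394, 0.1419, 0.0858]
tool_rot: [[-0.97, -0.243, 0.0], [-0.243, 0.97, -0.0], [-0.0, -0.0, -1.0]]
ft_force: [-0.9, 0.2, 3.3]
grip_width: 0.0207
gripper_force: 58.4
```

Request:
move_arm(plan=[[0,0,0,0,0,0,-0.9],[0,0,0,0,0,-1,-0.9],[0,0,0,0,0,-3,-0.9],[0,0,0,0,0,-6,-0.9],[0,0,0,0,0,-9,-0.9]])

```text
time_s: 17.0
position: [0.439, 0.142, 0.177]
tool_rot: [[-0.97, -0.243, -0.001], [-0.243, 0.97, -0.0], [0.001, -0.0, -1.0]]
ft_force: [0.9, -1.2, -0.8]
grip_width: 0.0206
gripper_force: 58.7
```

Request:
move_arm(plan=[[0,0,0,0,0,-4,-0.9],[0,0,0,0,0,-8,-0.9],[0,0,0,0,0,-10,-0.9],[0,0,0,0,0,-10,-0.9],[0,0,0,0,0,-10,-0.9]])

```text
time_s: 17.5
position: [0.4389, 0.142, 0.2752]
tool_rot: [[-0.97, -0.243, -0.001], [-0.243, 0.97, -0.0], [0.001, -0.0, -1.0]]
ft_force: [0.2, -0.0, -0.8]
grip_width: 0.0205
gripper_force: 58.6
```

Run:
```python
from h import *
np.set_printoptions(precision=4,suppress=True)
s=env.observe();R0=np.array(s["tool_rot"]);T=np.array(s["position"])
rs={}
for n in("scene","top","wrist"):
    p=env.get_image(n)
    for k in("tip_end","probe_grip"):
        for r in env.tip_of(k,p)[:2]:
            print(n,k,np.round(r["pixel"],1),round(r["conf"],2)); 
            if (n,k) not in rs: rs[n,k]=(p,r)
    print("exp tip",proj(p,T+R0@[0,0,.081]),"exp grip",proj(p,T-R0@[0,0,.019]))
for k in("tip_end","probe_grip"):
    L=[ray(rs[q][0],rs[q][1]["pixel"]) for q in rs if q[1]==k]
    if len(L)>1: X,e=tri(L);print(k,X,e,"tool",R0.T@(X-T))
goto([.44,.1415,.085],RV); goto(S+.2*N)
```

```text
scene tip_end [286.1 176.4] 0.3
scene probe_grip [262.6 119.2] 0.69
exp tip [265.5467 166.5555] exp grip [262.6755 121.6295]
exp tip [263.1499 230.8295] exp grip [254.6951 223.6701]
wrist probe_grip [323.7 274.2] 0.66
exp tip [324.1111 206.1392] exp grip [325.2021 273.3892]
probe_grip [0.437  0.1403 0.3001] [np.float64(0.0007443245895794705), np.float64(0.0007443245895794124)] tool [ 0.0022 -0.0011 -0.0249]
rot [-0.01 -0.03  0.06] shift cm [-0.07 -0.06 19.03] at [0.4393 0.142  0.2753] [ 0.8156  0.739  -0.1029] 0.0204065853210034
rot [  0.   -20.03   0.06] shift cm [-12.43   8.17   3.73] at [0.4393 0.142  0.2753] [ 0.8156  0.739  -0.1029] 0.0204065853210034
```

The probe is held and lifted. I'll move to the hover pose 0.2 m out along the seat normal.

Request:
move_arm(plan=[[0,-6,0,-2.5,1.6,0,-0.9],[0,-12,0,-5,3.3,0,-0.9],[0,-18,0,-7.5,4.9,1,-0.9],[0,-20,0,-10,6.5,2.5,-0.9],[0,-20,0,-12.4,8.2,3.7,-0.9]])

```text
time_s: 18.45
position: [0.5395, 0.2523, 0.2378]
tool_rot: [[-0.911, -0.243, 0.332], [-0.228, 0.97, 0.083], [-0.342, -0.0, -0.94]]
ft_force: [1.1, 0.4, -0.5]
grip_width: 0.0204
gripper_force: 58.7
```

Request:
move_arm(plan=[[0,0,0,0,0,0,-0.9],[0,0,0,0,0,0,-0.9],[0,0,0,0,0,0,-0.9],[0,0,0,0,0,0,-0.9]])

```text
time_s: 18.85
position: [0.5396, 0.2511, 0.2393]
tool_rot: [[-0.911, -0.242, 0.333], [-0.228, 0.97, 0.083], [-0.343, -0.0, -0.939]]
ft_force: [0.3, 0.2, -0.4]
grip_width: 0.0208
gripper_force: 58.8
```

```bash
cat > look.py <<'E'
from h import *
np.set_printoptions(precision=4,suppress=True)
def look():
    D={}
    F=[]
    for n in("scene","wrist","top"):
        p=env.get_image(n); s=env.observe();F.append(s["ft_force"])
        R0=np.array(s["tool_rot"]);T=np.array(s["position"])
        for k,e in(("tip_end",T+R0@[0,0,.081]),("probe_grip",T-R0@[0,0,.019]),("block_m_mark",S+.018*N)):
            for r in env.tip_of(k,p)[:2]:
                d=np.linalg.norm(np.array(r["pixel"])-proj(p,e))
                if d<15: print(n,k,np.round(r["pixel"],1),round(r["conf"],2),"exp",proj(p,e).round(1)); D.setdefault(k,[]).append(ray(p,r["pixel"])); break
    for k,L in D.items():
        if len(L)>1: X,e=tri(L);print(k,X,np.round(e,4),"tool",R0.T@(X-T))
    print("F",np.mean(F,0),"normal",np.mean(F,0)@N)
    goto(S+.099*N)
E
python3 -c "
from look import *
look()"
```

```text
scene probe_grip [267.6 106. ] 0.63 exp [266.3 108.2]
scene block_m_mark [288.7 170.1] 0.57 exp [287.  168.8]
wrist probe_grip [323.1 271.9] 0.73 exp [325.1 273.6]
wrist block_m_mark [321.4 180.5] 0.56 exp [323.6 177.7]
top block_m_mark [228.  163.7] 0.61 exp [228.5 165.7]
probe_grip [0.5337 0.2481 0.2598] [0.0031 0.0031] tool [-0.001  -0.0019 -0.0222]
block_m_mark [0.6074 0.2679 0.0606] [0.0008 0.0021 0.0023] tool [-0.0045 -0.0005  0.1911]
F [ 0.3511 -0.1425 -0.8618] normal -0.9146063624859643
rot [0.01 0.   0.06] shift cm [-0.   -0.03 10.17] at [0.5397 0.2516 0.2386] [-0.5694  1.1204 -0.7893] 0.020486210589704068
```

Request:
move_arm(plan=[[0,0,0,-0.1,-0.03,3,-0.9],[0,0,0,-0.1,-0.03,6,-0.9],[0,0,0,-0.1,-0.03,8,-0.9],[0,0,0,-0.1,-0.03,9,-0.9],[0,0,0,-0.1,-0.03,9.5,-0.9]])

```text
time_s: 19.95
position: [0.5723, 0.2595, 0.149]
tool_rot: [[-0.912, -0.243, 0.331], [-0.228, 0.97, 0.083], [-0.341, -0.0, -0.94]]
ft_force: [0.2, -0.5, -0.6]
grip_width: 0.0205
gripper_force: 58.8
```

Request:
move_arm(plan=[[0,0,0,0,0,0,-0.9],[0,0,0,0,0,0,-0.9],[0,0,0,0,0,0,-0.9]])

```text
time_s: 20.25
position: [0.5724, 0.2596, 0.1508]
tool_rot: [[-0.911, -0.243, 0.333], [-0.228, 0.97, 0.083], [-0.344, -0.0, -0.939]]
ft_force: [-0.1, -0.2, -0.6]
grip_width: 0.0205
gripper_force: 58.8
```

```bash
python3 -c "
from look import *
look()
p=env.get_image('wrist');save(p,'w8.png',(260,150,390,290),4)
g=cv2.cvtColor(p['color'],6)
Q=S+.018*N;u=proj(p,Q);print(u)
x,y=u.round().astype(int);print(g[y-22:y+22:2,x-24:x+26:2])
"
```

```text
scene probe_grip [276.9 138.7] 0.6 exp [277.  138.2]
scene block_m_mark [284.6 167.5] 0.62 exp [287.  168.8]
wrist probe_grip [325.2 272.1] 0.71 exp [324.9 273.5]
wrist block_m_mark [320.8 201.2] 0.95 exp [323.9 202.1]
probe_grip [0.5657 0.2579 0.1673] [0. 0.] tool [ 0.0002  0.0001 -0.0188]
block_m_mark [0.5909 0.2624 0.0775] [0.0014 0.0014] tool [ 0.007  -0.0017  0.0743]
F [-0.239   0.8647 -0.6917] normal -0.6422740425971993
rot [0.01 0.   0.05] shift cm [0.1  0.01 0.67] at [0.5722 0.2594 0.1497] [-0.0637  0.6018 -1.1   ] 0.020445340822336004
[323.9642 202.5321]
[[ 88  96  90  75  76 103 129 131 129 132 129 133 132 133 133 133 130 122
   88  83  73  89 196 174 161]
 [ 93  95  80  76 117 134 133 132 131 129 133 132 130 128 133 131 129 129
  127 112  98  74  89 197 144]
 [ 98  88  95 128 134 128 135 128 131 130 131 128 133 129 134 131 129 126
  123 251 255 162  74 200 178]
 [ 91  89 134 132 133 128 131 129 129 131 131 131 134 130 124 132 127 128
  120 255 254 255  93 136 212]
 [ 79 124 132 130 136 130 129 136 130 130 129 130 129 129 125 132 128 127
  133 255 252 255 248  78 204]
 [100
[... 1080 characters left out ...]
20  31  31  33  34  26  28  23  24   4
   78 211 255 255 252 254 220]
 [255 254 255 139   7  14  22  31  36  35  26  29  30  35  28  34  28  24
   19   9 109 254 255 255 156]
 [255 244  81  14  26  32  37  30  31  23  35  27  35  27  24  28  28  28
   29  32  13  34 166 237 117]
 [102  44  20  26  28  28  29  30  30  30  28  29  21  26  37  29  28  27
   24  18  27  15  16  90 193]
 [ 21  24  26  36  20  27  29  32  34  29  34  32  29  32  31  21  25  30
   19  27  25  26  25  20 199]
 [ 14  26  30  33  29  21  32  17  31  21  33  22  23  31  17  31  25  31
   32  22  28  21  25  20  75]
 [ 31  32  24  34  36  27  24  20  12  10  12  18  15  20   7  14  22  31
   29  26  27  20  30  30  10]]
```

The pixel dump shows the ring centred near (323,204), which puts the mark about 1.5 mm up the slope from nominal. The tool axis is within 1 mm of it. I'll approach slowly and watch the force.

Request:
move_arm(plan=[[0,0,0,-0.05,-0.03,0.1,-0.9],[0,0,0,-0.05,-0.03,0.2,-0.9],[0,0,0,-0.05,-0.03,0.3,-0.9],[0,0,0,-0.05,-0.03,0.4,-0.9],[0,0,0,-0.05,-0.03,0.5,-0.9]])

```text
time_s: 21.4
position: [0.5744, 0.2597, 0.145]
tool_rot: [[-0.912, -0.243, 0.332], [-0.228, 0.97, 0.083], [-0.342, -0.0, -0.94]]
ft_force: [0.1, 0.6, -1.1]
grip_width: 0.0208
gripper_force: 58.8
```

```bash
cat > f.py <<'E'
from h import *
F=[]
for _ in range(6):
    p=env.get_image("wrist"); F.append(np.array(env.observe()["ft_force"])@N)
print("normal",np.mean(F),np.std(F)); goto(S+.099*N)
g=cv2.cvtColor(p['color'],6);x,y=proj(p,S+.018*N).round().astype(int);print(g[y-10:y+16:2,x-18:x+18:2])
E
python3 f.py
```

```text
normal -0.7610513367896713 0.6503294511172479
rot [0.01 0.   0.06] shift cm [0.15 0.03 0.17] at [0.5744 0.2597 0.1452] [ 0.08868757 -0.25645978  0.09467679] 0.020510799345767255
[[132 129 134 131 129 133 129 130 130 132 132 129 132 125 133 122 133 255]
 [136 131 134 134 131 133 138 132 101  99 113 131 132 124 128 161 255 254]
 [136 135 130 134 129 132  95  43  67  62  40  57 126 127 138 255 254 252]
 [140 133 133 130 134  81  66 132 130 131 129 106  46 163 255 255 253 252]
 [144 144 125 129 134  31 129 131 132 126 126 123 184 238 255 253 253 253]
 [255 255 255 133 113  65 107  76  47  32  60  80 255 131 255 252 253 253]
 [251 254 236 137 130  46  19  13  19  14  12   5 109 125 255 252 253 253]
 [251 254 255 255 237  17  21   4  21   6  23  19   3  82 255 255 253 253]
 [255 240 208 107  17   3  23  28  20  21   2  14   6  10  52 208 255 255]
 [243  44   1  14  23  28  27  22  34  29  31  28  28  25  21   9  73 234]
 [ 46  26  27  33  28  29  25  26  31  30  30  31  25  31  13  30  15  18]
 [ 19  26  29  29  33  32  34  32  34  24  26  32  29  30  26  25  24  29]
 [ 29  26  34  22  35  31  33  31  30  39  32  36  24  21  29  28  29  27]]
```

Request:
move_arm(plan=[[0,0,0,0,0,0.1,-0.9],[0,0,0,0,0,0.2,-0.9],[0,0,0,0,0,0.3,-0.9],[0,0,0,0,0,0.3,-0.9]])

```text
time_s: 22.1
position: [0.5755, 0.26, 0.1423]
tool_rot: [[-0.911, -0.243, 0.332], [-0.228, 0.97, 0.083], [-0.342, -0.0, -0.94]]
ft_force: [-0.9, 0.1, 0.8]
grip_width: 0.0205
gripper_force: 58.8
```

```bash
python3 f.py
```

```text
normal 0.4815738986404914 0.5030803615719749
rot [0.01 0.01 0.06] shift cm [ 0.16  0.03 -0.12] at [0.5755 0.2599 0.1424] [-0.77650259 -0.34959414  0.46113091] 0.020638092492639266
[[134 130 135 131 130 133 131 128 129 132 126 134 129 129 131 130 119 255]
 [131 131 132 134 129 130 135 130 100  97 115 133 127 127 130 124 135 255]
 [135 135 127 136 130 133  79  30  62  61  48  63 127 131 124 254 255 254]
 [132 137 132 136 140  89  60 129 129 132 130 105  41 124 117 255 253 252]
 [133 133 133 129 137  27 131 130  97  83 110 132  83 101 255 255 253 253]
 [145 128 130 131 101  67  54  18  10  15  19  35  89 116 255 253 253 253]
 [250 255 183 144  93  19  19  14   5   7   9   9   6 114 255 253 253 253]
 [253 255 255 240  93  15  19   4  10  22  12  15   6  17 197 255 255 253]
 [255 136  55  20   2  24  28  27  31  19  24  31  22  18   2  76 209 255]
 [130  21  24  30  31  26  26  24  35  37  29  28  27  27  21  22   9 113]
 [ 11  31  26  31  28  28  23  39  29  29  29  29  25  32  20  31  21   4]
 [ 29  28  31  27  25  35  30  28  25  36  26  27  26  24  22  25  18  34]
 [ 30  30  29  33  33  36  22  27  21  34  35  27  31  25  29  30  29  16]]
```

Contact: the normal force rose 1.2 N, so the tip is about 0.5 mm in. I'll advance 3.8 mm more.

Request:
move_arm(plan=[[0,0,0,0,0,0.1,-0.9],[0,0,0,0,0,0.2,-0.9],[0,0,0,0,0,0.3,-0.9],[0,0,0,0,0,0.38,-0.9],[0,0,0,0,0,0.38,-0.9]])

```text
time_s: 22.9
position: [0.5767, 0.2603, 0.1387]
tool_rot: [[-0.911, -0.243, 0.332], [-0.228, 0.97, 0.083], [-0.342, -0.0, -0.94]]
ft_force: [-1.3, -0.9, 1.5]
grip_width: 0.0209
gripper_force: 58.9
```

```bash
python3 f.py
```

```text
normal 2.27353271272998 0.31003881489366947
rot [0.01 0.01 0.06] shift cm [ 0.15  0.03 -0.5 ] at [0.5767 0.2603 0.1388] [-0.87436654  0.30272761  2.10641637] 0.021004159942718547
[[132 133 135 130 129 137 126 127 128 131 131 131 130 128 129 131 123 250]
 [135 129 133 132 132 133 132 133 129 133 136 128 131 131 128 131 117 255]
 [133 134 137 132 137 136 111  57  37  39  35  87 129 130 131 128 137 255]
 [136 133 130 133 135  95  47 116 133 134 124  72  45 131 123 255 189 254]
 [137 134 129 134 137  41  96  84  41  33  57  83  65  95 120 255 255 253]
 [127 135 130 132  97  29  21  11  13  11  17   8  35  35 156 255 253 252]
 [254 150 150 135  81  12  14  13   7  17  19   7  18  54 255 255 253 253]
 [255 245 206  43  19  11  22  24  18  15  13  17  18   0  56 210 255 255]
 [242  43   5  23  29  25  25  34  28  37  34  30  25  25  28   6  71 238]
 [ 34  15  30  18  30  23  35  27  32  26  32  31  34  25  33  22  22  23]
 [ 24  32  25  30  34  34  32  34  31  34  31  25  27  26  32  21  27   8]
 [ 32  34  26  33  27  31  31  25  29  27  26  26  30  26  23  27  28  29]
 [ 24  29  24  28  27  34  31  24  33  31  26  28  22  23  29  22  30  26]]
```

The force rise is 3.0 N, which means about 4.1 mm in. The nose is centred over the ring and the arm is steady, so I'm handing in.

```bash
python3 -c "
from rig import env
print(env.close_job())"
```

```text
the job is handed in; nothing more can be done
None
```

I seated the middle block and am holding the probe square in its ring, with the tip about 4 mm in by the measured 3 N force rise; the job is handed in, but no verdict came back.

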